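# Open the tool chest drawer and hold its till at the click stop

### The arm

A 6-joint arm with a two-finger parallel gripper is mounted at the origin on the work surface. World frame = base frame: x ahead of the robot, y to its left, z up, the work surface at z = 0. Lengths are in mm, angles in rad, forces in N, time in s.
With the tool pointing down it reaches from about 300 to 750 mm from the base axis. Payload 8.5 kg.
Tool frame: the origin (TCP) lies at the very end of the fingers, on their centre line; the grasp point (between the pads) lies 19 mm behind it; x points along the fingers, y is the direction in which the jaws open and shut, and the axes are right-handed (so a half turn about x gives the same grasp; the last joint's range is limited). The gripper opens to 85 mm and grips with 20 to 120 N. Pads are 22 mm wide; open, the fingers measure 114 mm over their backs; the gripper's body (76 mm by 85 mm) begins 54 mm behind the grasp point. The pads swing forward as they close: fully open they stand 13 mm farther back than shut.
Start: joints at [0.91, 0.381, 1.297, -0, 1.464, -0.215], TCP at [237.138, 496.232, 231.322] pointing down, gripper open.
Joint ranges: [-3.11, 3.11], [-0.89, 2.33], [0.22, 2.48], [-1.42, 4.56], [0.17, 2.85], [-2.88, 2.88]. Speed limits (rad/s): [2.39, 2.39, 3.14, 3.14, 3.14, 3.14].

### API

Orientations are given as [roll, pitch, yaw] about the fixed x, y, z axes, in that order (R = Rz(yaw) Ry(pitch) Rx(roll)).
In Python, from workcell import * gives the robot as it stands. Calls block until the motion is done:
- goto(position, orientation): joint-space move of the TCP to a pose.
- move_l(position, velocity=150, rot=None, max_force=None): straight line of the TCP; rot=None keeps the orientation; velocity is the mean speed in mm/s. With max_force (N) it stops when the force on the tool has changed by that much, and returns True; else False.
- movej(angles): joint-space move.
- grip(opening): finger opening in mm; the grip force is fixed at half the most; returns when the fingers have stopped.
- wait(seconds).
- inverse_kinematics(position, orientation): joint angles nearest the present ones, or None.
- capture(name): name is "side" or "top" or "wrist"; returns the picture (400x640x3 uint8, blue, green, red); there is no depth.
- camera_params(name): a dict with "mtx" (3x3 intrinsics, pixels), "R" (3x3) and "t" (3): a world point X has camera coordinates R X + t. Camera axes: x right, y down, z forward; pixel columns grow to the right and rows downward; lengths in mm; the calibration is good to about 2 mm. A picture is of the moment at which its call begins: read the wrist's pose just before it. camera_params takes no time and is no camera call; for the wrist camera it gives the pose at the moment of the call.
A pose or a line that the arm cannot do raises Unreachable and nothing moves.
- sign_off(): hands the job in, once; it reports no verdict.
Readings, each from a call of its own:
- read_time(): time.
- read_joint_pos(): joint angles.
- read_joint_velocities(): joint speeds.
- read_effort(): joint torques, N m.
- read_tcp_pos(): TCP position.
- read_tcp_rot(): TCP orientation.
- read_ft_force(): force on the tool from outside, world axes, zero at the start.
- read_wrist_torque(): the same for the moment, N m.
- read_width(): finger opening in mm.
Only numpy, scipy, OpenCV 4.12 (cv2) and the standard library are available. Lean on these libraries where they do the work, as an engineer would, in place of code of your own. Each camera call takes 0.05 s, during which the arm holds its last target.

### The job

I need the finger plane that lies in the chest's top drawer, in the left-hand well underneath the sliding till. Pull the top drawer all the way open by its handle, then take the till by its dark raised grip and slide it to the right along its rail until its spring ball clicks into the groove of the brass strike. Finish while holding it there, still gripping it with the ball in the groove, so that I can reach in; leave everything else where it is.

Things in the scene. Friction and masses are not known exactly. Their poses are not given: they have to be found in the camera images.
- chest: Bench-top tool chest, black sheet steel with dark grey drawer fronts, 240 mm deep (x), 440 wide (y), 193 high, two full-width drawers one above the other that open along its own -x (towards the robot). Origin: under the middle of its front edge, at bench height; x runs from its front to its back, y to the left seen from the robot, z up. Drawer fronts at x = -6 mm. Fixed; its place and yaw differ each time.
- top_drawer (a joint): How far the top drawer is pulled out, in m: 0 shut, 0.150 at its end stop. It slides along the chest's -x, drags with about 4 N and stays where it is left. Its front spans z = 92 to 181 mm of the chest.
- bottom_drawer (a joint): How far the bottom drawer is pulled out, in m (0 shut). Not needed.
- drawer_handle (a point): Middle of the top drawer's bow handle: a round steel bar 10 mm thick, 110 mm long along the chest's y, 42 mm in front of the drawer front (37 mm clear behind the bar), 158 mm above the bench, 35 mm below the chest's top. Its axes are the chest's; it moves with the drawer.
- till: Sliding till: light wood tray in the top drawer, 100 mm (x) by 150 (y), floor 140 mm and rim 165 mm above the bench. It runs along the chest's y on two aluminium rails: 249 mm of travel, drag about 1 N, starts near the left (+y) end. Axes as the chest's. Origin: the same point as catch_ball. Clear of the chest's top once the drawer is open.
- till_grip (a point): The till's grip: dark wooden bar along the middle of the till, 12 mm thick (y), 64 mm long (x), top 180 mm above the bench. This point: middle of its length and thickness, 15 mm below its top, 25 mm above the till's floor (165 mm above the bench). Axes as the chest's. 60 mm are free on each side of the bar, up to the till's side walls.
- catch_ball (a point): Lowest point of the till's spring ball: a 12 mm steel ball under an upright brass barrel (16 mm wide) at the middle of the till's front, 64 mm in front of the grip's middle and, in the chest's frame, at the same y. It rides just above the front rail, 135 mm above the bench.
- groove (a point): Middle of the groove between the strike's two ridges, 135 mm above the bench, axes as the chest's. The ball is seated when catch_ball has the same y as this point in the chest's frame. There the ball resists being moved either way; within about 6 mm of it the ball pulls the till towards it.
- strike: Brass strike: plate 20 (x) by 44 mm (y) on top of the front rail, seen from above just behind the drawer front, to the right of the till's barrel; two rounded cross ridges, 4 mm high, 8 mm either side of its groove (its origin). It sits elsewhere along the rail each time and stays. The first ridge resists the till with 5 to 10 N from 16 mm before the groove, nothing at 8 mm, then the ball drops in.
- finger_plane: Small brass finger plane, 52 x 22 x 24 mm, lying in the drawer's left well under the till; it stays there (drawer floor 98 mm above the bench).
- marking_knife: Marking knife, 137 mm long, 12 mm thick, lying in the drawer's right well; it stays there.
- wax_tin: Round metal tin, 76 mm wide and 42 mm high, on top of the chest. Leave it.
- hide_jar: Small open glass jar, 60 mm wide and 75 mm high, on top of the chest. Leave it.
- glue_bottle: Cream glue bottle, 58 mm wide and 150 mm high, on the bench at the left. Leave it.
- sanding_block: Cork sanding block, 112 x 62 x 32 mm, on the bench in front of the chest. Leave it.
- fingerboard: Black fingerboard blank, 470 x 64 x 9 mm, on the bench at the right. Leave it.
- mallet: Wooden mallet, 245 mm long, head 60 mm high, on the bench at the right. Leave it.

How it is judged:
By the outcome, as a careful person would: the job done as asked, in the order asked, and still so for the second after the job is handed in, while the arm keeps its last pose, push and grip.
It also fails if it takes over 64 s, if anything falls off the work surface, if the arm or the gripper's body presses on something with over 40 N, if the wrist force passes 120 N, or if a joint passes its speed limit or range.

## Working session

There is one attempt and no reset: what is moved stays moved. The work goes in short steps, each a Python script; the robot and the scene stay as the last script left them, time stands still between calls to the robot, and variables do not carry over. Pictures are saved under pics/ and viewed, and the job is handed in when it is done.

```bash
mkdir -p pics && python3 - <<'E'
from workcell import *
import cv2
for n in ("side","top","wrist"):
    p=camera_params(n); print(n,p["mtx"].tolist(),p["R"].round(4).tolist() if hasattr(p["R"],'round') else p["R"],p["t"])
    cv2.imwrite(f"pics/{n}0.png",capture(n))
print(read_time(),read_tcp_rot(),read_width())
E
ls
```

```text
side [[476.4761154050316, 0.0, 313.4630066738209], [0.0, 476.4761154050316, 207.84148485520666], [0.0, 0.0, 1.0]] [[-0.8245, -0.5656, -0.0165], [-0.3087, 0.4741, -0.8246], [0.4743, -0.6747, -0.5655]] [ 384.63902993  296.62582604 1544.86932782]
top [[466.03365424501936, 0.0, 317.8755300896188], [0.0, 466.03365424501936, 205.59069802346787], [0.0, 0.0, 1.0]] [[0.0286, -0.9995, 0.0125], [-0.994, -0.0298, -0.1055], [0.1058, -0.0094, -0.9943]] [-107.39978722  543.15404112 1870.38519088]
wrist [[349.45265315949484, 0.0, 316.9105610056036], [0.0, 349.45265315949484, 198.00125537679284], [0.0, 0.0, 1.0]] [[0.4316, 0.9021, -0.0023], [0.8702, -0.4156, 0.2647], [0.2378, -0.1162, -0.9643]] [-549.34655972  -34.49108129  378.32489776]
0.15 [-1.7865308   1.56971157 -2.23237053] 85.69436686547782
pics
```

View pics/side0.png

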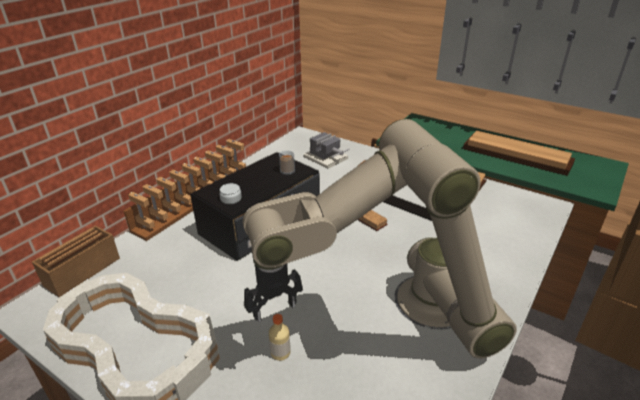

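View pics/top0.png

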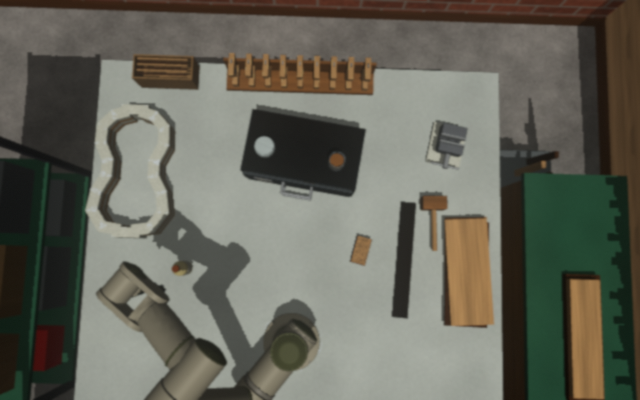

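View pics/wrist0.png

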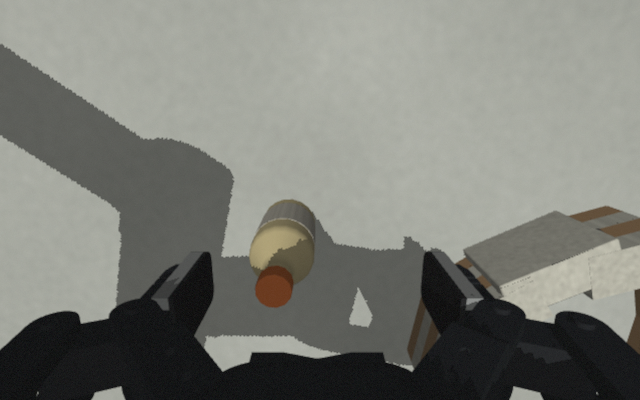

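Top view: the chest's top corners are at about (256,108), (365,128), (353,194) and (243,180), with the handle near (297,192). I'll zoom in.

```bash
python3 - <<'E'
import cv2
a=cv2.imread("pics/top0.png")[95:210,230:380]
cv2.imwrite("pics/topz.png",cv2.resize(a,None,fx=5,fy=5,interpolation=cv2.INTER_CUBIC))
E
```

```text
(no output)
```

View pics/topz.png

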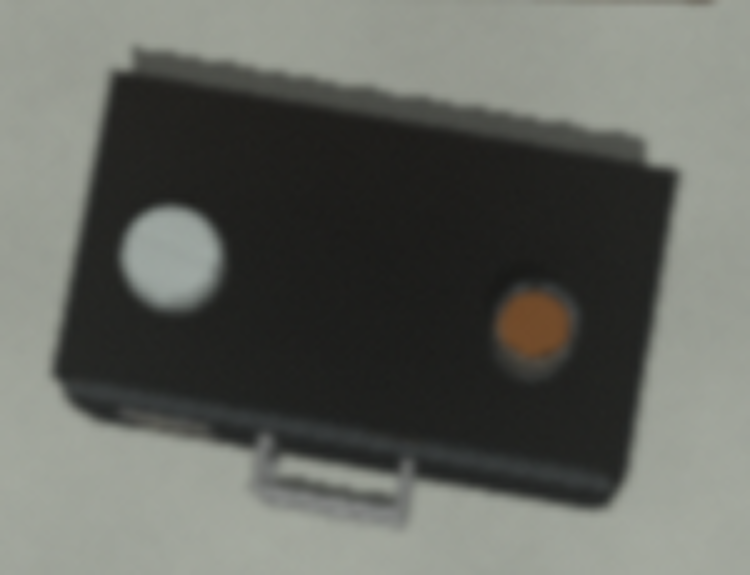

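```bash
cat > h.py <<'E'
import numpy as np, cv2
from scipy.optimize import least_squares
def proj(p,X):
    X=np.atleast_2d(X).astype(float); c=X@np.array(p["R"]).T+np.array(p["t"]); u=c@np.array(p["mtx"]).T
    return u[:,:2]/u[:,2:]
def unproj(p,uv,z):
    R=np.array(p["R"]);t=np.array(p["t"]);C=-R.T@t
    d=R.T@np.linalg.inv(p["mtx"])@np.array([uv[0],uv[1],1.]); return C+d*(z-C[2])/d[2]
def c2w(ch,P):
    P=np.atleast_2d(P).astype(float);x,y,a=ch;c,s=np.cos(a),np.sin(a)
    return np.c_[x+c*P[:,0]-s*P[:,1],y+s*P[:,0]+c*P[:,1],P[:,2]]
def w2c(ch,P):
    P=np.atleast_2d(P).astype(float);x,y,a=ch;c,s=np.cos(a),np.sin(a);d=P[:,:2]-[x,y]
    return np.c_[c*d[:,0]+s*d[:,1],-s*d[:,0]+c*d[:,1],P[:,2]]
def fit(p,P,uv,x0):
    r=least_squares(lambda v:(proj(p,c2w(v,P))-uv).ravel(),x0,x_scale=[10,10,.1]); return r.x,r.fun
E
python3 - <<'E'
from h import *; from workcell import *
p=camera_params("top")
uv=(np.array([[113,70],[680,172],[55,378],[627,474]])+.5)/5-.5+[230,95]
P=[[240,220,193],[240,-220,193],[0,220,193],[0,-220,193]]
ch,f=fit(p,np.array(P),uv,[500,0,0]); print(ch,np.degrees(ch[2]),f.round(2))
print(-np.array(p["R"]).T@p["t"])
for P in ([-48,0,158],[-48,55,158],[-48,-55,158],[-48,0,65]): print(c2w(ch,P),((proj(p,c2w(ch,P))-[230,95]+.5)*5-.5).round())
E
```

```text
[ 6.22521359e+02 -1.18062334e+01 -1.44036551e-01] -8.25268648156278 [-0.33  0.02  0.38 -0.57 -0.7  -0.25  0.66  0.75]
[ 345.04939228  -73.54918467 1918.44291635]
[[575.01841574  -4.91636021 158.        ]] [[331. 496.]]
[[582.91306209  49.51409597 158.        ]] [[260. 484.]]
[[567.12376939 -59.34681638 158.        ]] [[402. 508.]]
[[575.01841574  -4.91636021  65.        ]] [[335. 511.]]
```

```bash
python3 - <<'E'
from h import *; from workcell import *
p=camera_params("wrist");R=np.array(p["R"]);C=-R.T@p["t"];print("cam",C,"axis",R[2],read_tcp_pos())
ch=[622.5,-11.8,-.144]
for yaw in (ch[2]+np.pi/2,ch[2]-np.pi/2,ch[2],ch[2]+np.pi):
  for P in ([-48,0,300],[-198,0,160],[-72,120,150],[-72,-130,150]):
    q=inverse_kinematics(c2w(ch,P)[0].tolist(),[0,np.pi/2,yaw]); print(round(yaw,2),P,None if q is None else np.round(q,2))
E
```

```text
cam [177.12640779 525.18540243 372.80702475] axis [ 0.23793846 -0.1160195  -0.96432607] [237.02445405 496.06399345 230.86188258]
1.43 [-48, 0, 300] None
1.43 [-198, 0, 160] None
1.43 [-72, 120, 150] None
1.43 [-72, -130, 150] [-0.46  0.45  1.43  0.    1.26  2.83]
-1.71 [-48, 0, 300] [-0.21  0.39  1.09 -0.    1.67 -0.07]
-1.71 [-198, 0, 160] [-0.24  0.24  1.74 -0.    1.16 -0.1 ]
-1.71 [-72, 120, 150] [-0.    0.5   1.34 -0.    1.3   0.14]
-1.71 [-72, -130, 150] [-0.46  0.45  1.43 -0.    1.26 -0.31]
-0.14 [-48, 0, 300] [-0.21  0.39  1.09  0.    1.67 -1.64]
-0.14 [-198, 0, 160] [-0.24  0.24  1.74  0.    1.16 -1.67]
-0.14 [-72, 120, 150] [-0.    0.5   1.34 -0.    1.3  -1.43]
-0.14 [-72, -130, 150] [-0.46  0.45  1.43  0.    1.26 -1.88]
3.0 [-48, 0, 300] [-0.21  0.39  1.09 -0.    1.67  1.5 ]
3.0 [-198, 0, 160] [-0.24  0.24  1.74 -0.    1.16  1.47]
3.0 [-72, 120, 150] [-0.    0.5   1.34  0.    1.3   1.71]
3.0 [-72, -130, 150] [-0.46  0.45  1.43 -0.    1.26  1.26]
```

```bash
python3 - <<'E'
from h import *; from workcell import *
ch=[622.5,-11.8,-.144]
goto(c2w(ch,[-55,0,300])[0].tolist(),[0,np.pi/2,ch[2]-np.pi/2])
p=camera_params("wrist"); im=capture("wrist"); np.savez("w1.npz",**{k:np.array(p[k]) for k in("mtx","R","t")})
cv2.imwrite("pics/w1.png",im)
print(read_time(),read_tcp_pos(),proj(p,c2w(ch,[[-48,55,163],[-48,-55,163],[0,220,193],[0,-220,193]])).round())
E
```

```text
2.3583 [567.98659444  -3.02883037 299.98950563] [[ 326.  119.]
 [ 325.  250.]
 [ 413. -174.]
 [ 377.  432.]]
```

View pics/w1.png

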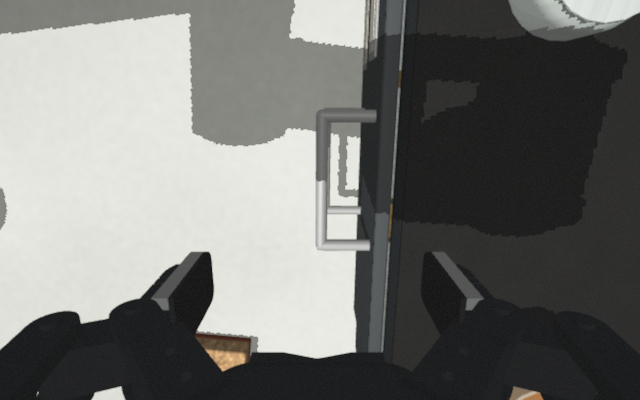

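```bash
python3 - <<'E'
import cv2
a=cv2.imread("pics/w1.png")[95:260,300:420]
cv2.imwrite("pics/w1z.png",cv2.resize(a,None,fx=3.6,fy=3.6,interpolation=cv2.INTER_CUBIC))
im=cv2.imread("pics/w1.png").astype(int).sum(2)//3
for r in (100,125,140,155,175,190,205,220,235,270,290): print(r,im[r,312:332].tolist(),"|",im[r,380:410].tolist())
E
```

```text
100 [135, 134, 133, 135, 134, 136, 135, 136, 137, 135, 136, 136, 134, 134, 134, 133, 131, 133, 134, 131] | [40, 47, 52, 55, 57, 57, 56, 58, 58, 57, 57, 57, 57, 57, 55, 54, 60, 111, 137, 94, 23, 24, 29, 31, 31, 33, 31, 27, 29, 30]
125 [138, 136, 134, 124, 100, 93, 98, 104, 109, 112, 113, 110, 103, 102, 96, 93, 87, 94, 96, 120] | [49, 51, 56, 57, 57, 58, 58, 58, 54, 56, 59, 56, 56, 55, 52, 93, 127, 102, 49, 23, 21, 31, 28, 31, 31, 30, 30, 29, 30, 28]
140 [232, 232, 232, 202, 127, 93, 99, 105, 109, 113, 112, 109, 102, 99, 97, 93, 97, 98, 138, 213] | [51, 57, 58, 59, 57, 55, 56, 56, 55, 58, 55, 56, 56, 54, 92, 126, 103, 47, 27, 32, 28, 31, 31, 31, 31, 31, 33, 27, 27, 31]
155 [230, 231, 231, 201, 126, 94, 101, 104, 109, 113, 112, 107, 103, 98, 96, 101, 131, 126, 167, 220] | [56, 57, 57, 56, 57, 55, 56, 55, 54, 56, 56, 55, 53, 92, 126, 108, 57, 29, 28, 30, 27, 23, 30, 31, 31, 32, 29, 29, 29, 29]
175 [231, 232, 231, 186, 107, 95, 101, 105, 109, 111, 110, 105, 101, 100, 95, 107, 129, 131, 207, 231] | [57, 57, 57, 59, 57, 58, 56, 56, 57, 57, 54, 51, 110, 134, 96, 34, 26, 30, 31, 31, 32, 27, 3
[... 704 characters left out ...]
 33, 28, 27]
235 [228, 228, 228, 200, 171, 184, 199, 217, 217, 201, 182, 165, 149, 128, 144, 211, 228, 228, 228, 228] | [94, 93, 93, 93, 92, 92, 89, 80, 77, 86, 71, 34, 36, 42, 40, 42, 43, 44, 42, 42, 38, 41, 45, 48, 49, 48, 48, 47, 47, 48]
270 [227, 228, 228, 228, 229, 228, 228, 228, 228, 227, 226, 227, 227, 227, 228, 228, 228, 229, 229, 229] | [91, 92, 92, 91, 87, 74, 113, 123, 84, 39, 43, 45, 42, 43, 43, 45, 45, 41, 37, 43, 47, 46, 44, 44, 45, 45, 46, 46, 48, 48]
290 [231, 231, 230, 230, 230, 231, 230, 230, 230, 230, 230, 230, 230, 230, 230, 230, 230, 230, 231, 231] | [92, 92, 90, 85, 76, 111, 103, 59, 41, 40, 42, 43, 43, 42, 42, 43, 39, 41, 47, 49, 46, 49, 50, 49, 49, 49, 48, 49, 49, 50]
```

View pics/w1z.png

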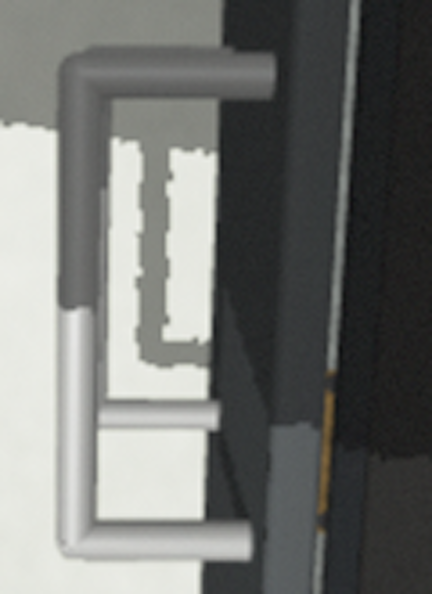

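```bash
python3 - <<'E'
from h import *
p=dict(np.load("w1.npz"))
A=unproj(p,[320.8,115.6],158);B=unproj(p,[320.8,245],158)
print(A,B,np.linalg.norm(A-B),(A+B)/2,"yaw",np.arctan2(A[1]-B[1],A[0]-B[0])-np.pi/2)
A=unproj(p,[398,100],193);B=unproj(p,[385.5,290],193)
print(A,B,"yaw",np.arctan2(A[1]-B[1],A[0]-B[0])-np.pi/2)
for y in (-.15,-.144): print(w2c([622.5,-11.8,y],[A,B]))
E
```

```text
[579.42518166  52.4419091  158.        ] [564.0334848  -56.76128441 158.        ] 110.28255439520045 [571.72933323  -2.15968766 158.        ] yaw -0.14002312864782462
[633.09264429  56.55085732 193.        ] [611.35403242 -87.53504466 193.        ] yaw -0.1497432178509348
[[  0.25947585  69.16629585 193.        ]
 [  0.29689326 -76.55025433 193.        ]]
[[ 6.74466462e-01  6.91634940e+01  1.93000000e+02]
 [-1.62410857e-01 -7.65506578e+01  1.93000000e+02]]
```

Wrist view: the top handle's bar is at column about 321, rows 115–245. That puts the handle middle near (572, −2) with the chest yaw about −0.145. Next I grip and pull.

```bash
python3 - <<'E'
from h import *; from workcell import *
yaw=-.145; h=np.array([572.3,-2.4])
rot=[0,np.pi/2,yaw-np.pi/2]
grip(36)
move_l([h[0],h[1],220],200,rot=rot)
print(read_tcp_pos(),read_ft_force())
print(move_l([h[0],h[1],141],100,max_force=15),read_tcp_pos(),read_ft_force(),read_time())
cv2.imwrite("pics/w2.png",capture("wrist"))
E
```

```text
[572.71929099  -2.50392109 220.94299335] [-0.1617373  -0.3210004   1.19122733]
False [572.69582407  -2.49445897 141.77340142] [ 0.27595424 -0.25813936  0.00625701] 4.3833
```

View pics/w2.png

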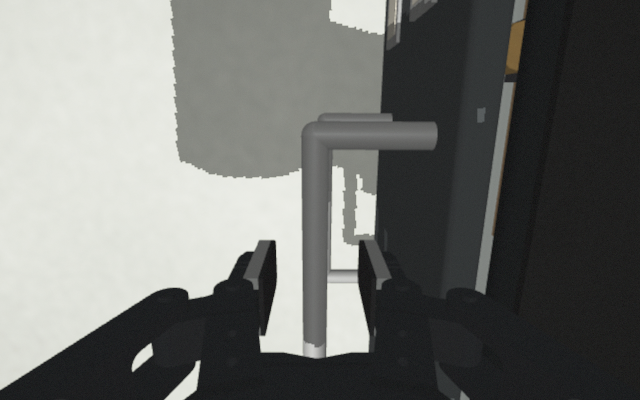

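The bar lies between the pads, columns 303–327, with pads at about 270 and 365. I'll close and pull.

```bash
python3 - <<'E'
from h import *; from workcell import *
yaw=-.145; d=-np.array([np.cos(yaw),np.sin(yaw),0])
grip(0); p0=np.array(read_tcp_pos()); print(read_width(),p0,read_ft_force())
r=move_l((p0+d*140).tolist(),120,max_force=30); p1=np.array(read_tcp_pos()); print(r,p1,(p1-p0)@d,read_ft_force(),read_width())
r=move_l((p0+d*165).tolist(),40,max_force=22); wait(.2); p1=np.array(read_tcp_pos()); print(r,p1,(p1-p0)@d,read_ft_force(),read_width(),read_time())
v=p1-p0; print("yaw from motion",np.arctan2(-v[1],-v[0]))
cv2.imwrite("pics/w3.png",capture("wrist")); cv2.imwrite("pics/t3.png",capture("top"))
E
```

```text
7.753864847411412 [572.37071974  -2.4185503  141.56958318] [-2.71899859 -0.22099911  5.47723282]
False [433.47355139  18.40131267 141.54509765] 140.44788098054528 [-1.60957703  6.26608513  4.75069032] 7.484235182512773
True [429.32904566  19.08966583 141.57592919] 144.64835568865118 [ 3.60993133 -0.09291598 -0.94740024] 7.654533974103282 6.65
yaw from motion -0.14924522051545774
```

View pics/w3.png

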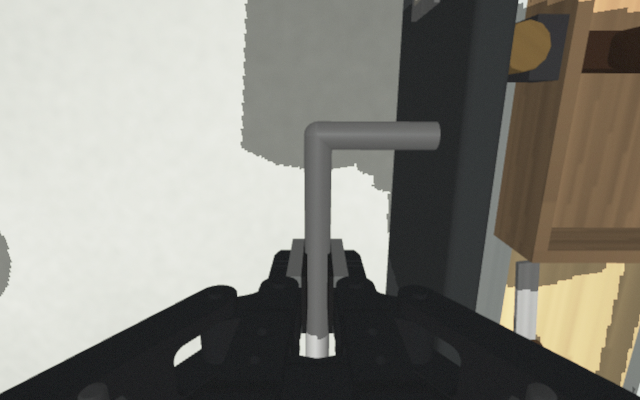

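```bash
python3 - <<'E'
from h import *; from workcell import *
yaw=-.147; d=-np.array([np.cos(yaw),np.sin(yaw),0]); p0=np.array([572.37,-2.42,141.57])
p=np.array(read_tcp_pos())
r=move_l((p+d*12).tolist(),15,max_force=30); print(r,read_ft_force()); p1=np.array(read_tcp_pos()); print((p1-p0)@d,p1)
wait(.3); p1=np.array(read_tcp_pos()); print((p1-p0)@d,read_ft_force(),read_width(),read_time())
E
```

```text
True [ 2.75130169 -0.40544144 -0.22494681]
144.50039570868393 [429.47759938  19.0797825  141.56853414]
144.50192658210946 [ 1.12693494 -0.23376791  0.2582266 ] 7.533899657631694 7.4583
```

```bash
python3 - <<'E'
from h import *; from workcell import *
yaw=-.147; d=-np.array([np.cos(yaw),np.sin(yaw),0]); p0=np.array([572.37,-2.42,141.57])
p=np.array(read_tcp_pos())
for s in (1,2,3):
    move_l((p+d*s).tolist(),20); p1=np.array(read_tcp_pos()); print(s,(p1-p0)@d,read_ft_force(),read_width())
cv2.imwrite("pics/w4.png",capture("wrist")); cv2.imwrite("pics/t4.png",capture("top"));print(read_time())
a=cv2.imread("pics/t4.png")[95:250,220:380]
cv2.imwrite("pics/t4z.png",cv2.resize(a,None,fx=3.8,fy=3.8,interpolation=cv2.INTER_CUBIC))
E
```

```text
1 144.48553528349746 [ 6.70273573 -0.02630055 -4.57521506] 7.855840394093195
2 144.48417269739755 [12.16221052  0.03286508 -7.834879  ] 7.5025368895333555
3 144.50665648594358 [ 16.55202082   0.9548158  -12.09388326] 7.529259234354161
8.3083
```

View pics/t4z.png

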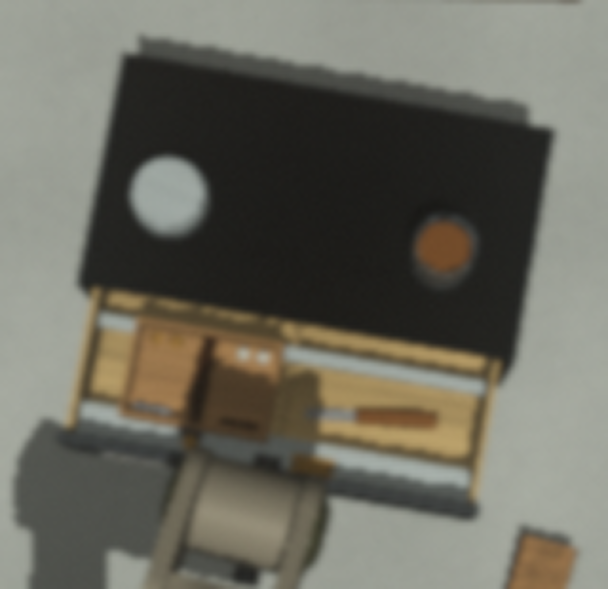

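The drawer is firmly on its end stop: it stays at 144.5 mm while the force rises. It must have started a few mm out. I'll release and look at the till and strike.

```bash
python3 - <<'E'
from h import *; from workcell import *
yaw=-.147; d=-np.array([np.cos(yaw),np.sin(yaw),0])
ch=[625.0,-10.4,yaw]
move_l([429.45,19.08,141.57],20); print(read_ft_force())
grip(36); p=np.array(read_tcp_pos()); print(p,read_ft_force())
move_l([p[0],p[1],260],200)
goto(c2w(ch,[-120,30,330])[0].tolist(),[0,np.pi/2,yaw])
p=camera_params("wrist"); im=capture("wrist"); np.savez("w5.npz",**{k:np.array(p[k]) for k in("mtx","R","t")})
cv2.imwrite("pics/w5.png",im); cv2.imwrite("pics/t5.png",capture("top")); print(read_time(),read_tcp_pos())
E
```

```text
[ 3.3711887  -0.46197382 -0.35471992]
[429.18743222  19.12334159 141.54273564] [ 0.21428043 -0.25033974  0.65752076]
11.175 [510.49078803  36.80670849 329.66923513]
```

View pics/w5.png

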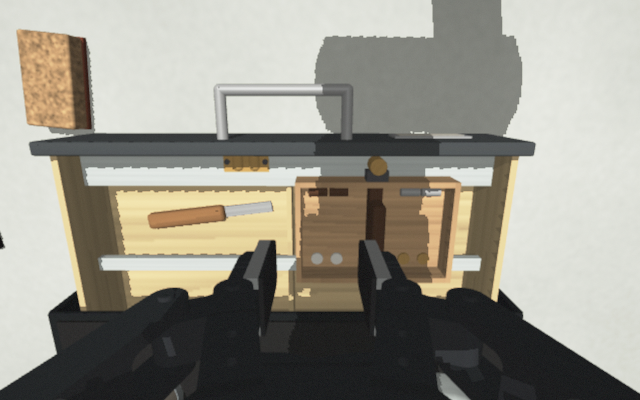

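The wrist view shows the drawer open. The strike is at columns 224–269, row 163, the barrel at (377,166), and the grip bar around column 375, rows 185–245. I'll zoom in on these.

```bash
python3 - <<'E'
import cv2
a=cv2.imread("pics/w5.png")[135:265,210:400]
cv2.imwrite("pics/w5z.png",cv2.resize(a,None,fx=4.2,fy=4.2,interpolation=cv2.INTER_CUBIC))
E
```

```text
(no output)
```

View pics/w5z.png

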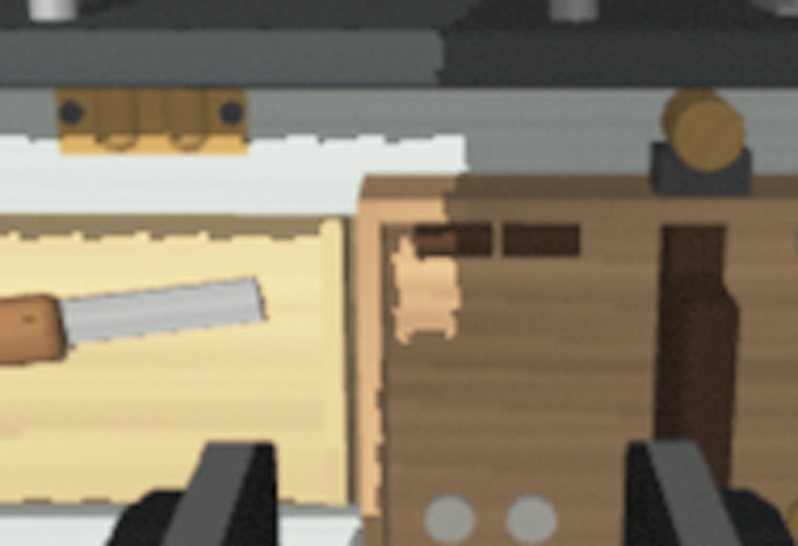

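```bash
python3 - <<'E'
from h import *
p=dict(np.load("w5.npz")); ch=[625.0,-10.4,-.147]
print("cam",w2c(ch,-p["R"].T@p["t"]))
def f(zx,zy,z): 
    uv=[210+(zx+.5)/4.2-.5,135+(zy+.5)/4.2-.5]; return w2c(ch,unproj(p,uv,z))[0].round(1)
print("strike L,R,screws",f(57,120,134),f(247,120,134),f(71,112,134),f(231,112,134), "ridges",f(119,140,137),f(187,140,137),"back",f(152,155,132))
print("grip right top",f(737,300,180),"left bottom",f(657,350,140),f(662,235,140),"front end top L/R",f(684,290,180),f(737,300,180))
print("till front left corner rim",f(362,178,165),f(360,200,165), "barrel", [f(708,133,z) for z in(165,175,185)], "bracket",f(654,190,165),f(748,190,165))
print("handle",)
for uv in ([218,88],[349,88],[234,90],[330,90]): print(w2c(ch,unproj(p,uv,158)).round(1))
for uv in ([293.5,178],[460,178]): print(w2c(ch,unproj(p,uv,165)).round(1))
E
```

```text
cam [[-186.55087542   30.23116097  471.37163218]]
strike L,R,screws [-129.7  -61.6  134. ] [-129.7  -17.5  134. ] [-131.6  -58.2  134. ] [-131.5  -21.1  134. ] ridges [-125.5  -46.8  137. ] [-125.5  -31.1  137. ] back [-121.1  -40.4  132. ]
grip right top [-99.7  89.1 180. ] left bottom [-75.4  78.8 140. ] [-103.5   78.9  140. ] front end top L/R [-101.8   78.   180. ] [-99.7  89.1 180. ]
till front left corner rim [-122.4   10.9  165. ] [-117.6   10.4  165. ] barrel [array([-132. ,   84.1,  165. ]), array([-133.8,   82.4,  175. ]), array([-135.5,   80.6,  185. ])] bracket [-119.7   73.2  165. ] [-119.7   93.2  165. ]
handle
[[-198.7  -54.8  158. ]]
[[-198.6   57.4  158. ]]
[[-197.1  -41.2  158. ]]
[[-196.9   41.1  158. ]]
[[-121.5    8.8  165. ]]
[[-121.3  157.8  165. ]]
```

The strike's measured width of 44.1 mm matches the given one. The groove is at y ≈ −39.4 and the grip at y ≈ 83.6, so the travel is about 123 mm to the right. I'll grasp the grip now.

```bash
python3 - <<'E'
from h import *; from workcell import *
ch=[625.0,-10.4,-.147]; rot=[0,np.pi/2,ch[2]]
grip(60)
w=lambda x,y,z: c2w(ch,[x,y,z])[0].tolist()
move_l(w(-69.5,83.6,250),200)
move_l(w(-69.5,83.6,215),150,max_force=15)
print(move_l(w(-69.5,83.6,148),80,max_force=15),w2c(ch,read_tcp_pos()),read_ft_force())
cv2.imwrite("pics/w6.png",capture("wrist"))
grip(0); print(read_width(),w2c(ch,read_tcp_pos()),read_ft_force(),read_time())
cv2.imwrite("pics/w7.png",capture("wrist"))
E
```

```text
False [[-69.20761195  83.64954397 148.58041623]] [ 0.37324466 -0.25651182  0.14690055]
11.622096269759902 [[-69.42550234  83.64592776 148.27015176]] [-0.92513538  0.49467875  2.63062739] 14.1333
```

View pics/w7.png

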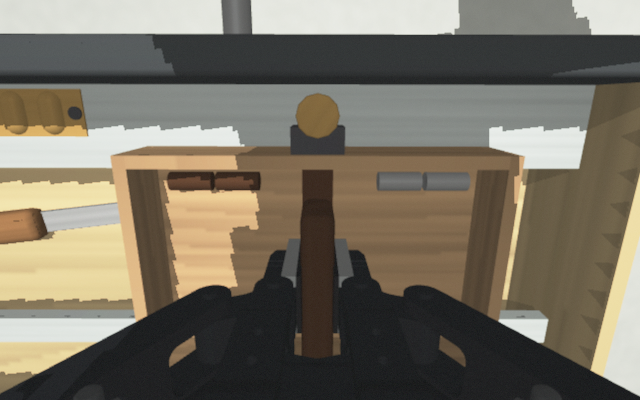

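The grip is held between the pads, width 11.6 mm, with the barrel at column 318, centred on the tool. Now I slide it, logging the force.

```bash
python3 - <<'E'
from h import *; from workcell import *
ch=[625.0,-10.4,-.147]; c,s=np.cos(ch[2]),np.sin(ch[2]); dy=np.array([-s,c,0]);dx=np.array([c,s,0])
p=np.array(read_tcp_pos()); p0=c2w(ch,[-69.43,83.65,p[2]])[0]
def rep(t):
    f=np.array(read_ft_force()); q=w2c(ch,read_tcp_pos())[0]; print(t,"y",q[1].round(2),"x",q[0].round(2),"z",q[2].round(2),"fy",(f@dy).round(1),"fx",(f@dx).round(1),"fz",f[2].round(1))
rep(0)
print(move_l((p0-dy*98).tolist(),100,max_force=30)); wait(.1); rep(98)
for s_ in range(103,118,2):
    move_l((p0-dy*s_).tolist(),30); rep(s_)
print(read_time(),read_width()); cv2.imwrite("pics/w8.png",capture("wrist"))
E
```

```text
0 y 83.66 x -69.41 z 148.27 fy 0.5 fx -0.3 fz 2.5
False
98 y -14.0 x -69.62 z 148.26 fy -0.8 fx -3.8 fz 4.1
103 y -19.55 x -69.49 z 148.25 fy -2.2 fx -4.2 fz 5.1
105 y -21.55 x -69.47 z 148.24 fy -1.1 fx -3.9 fz 5.3
107 y -23.43 x -69.42 z 148.25 fy 0.5 fx -4.3 fz 4.0
109 y -24.58 x -69.43 z 148.27 fy 4.7 fx -3.6 fz 3.9
111 y -26.81 x -69.44 z 148.27 fy 3.6 fx -1.9 fz 4.9
113 y -29.51 x -69.45 z 148.28 fy -0.3 fx -4.0 fz 5.2
115 y -32.1 x -69.39 z 148.25 fy -2.8 fx -3.6 fz 5.0
117 y -34.2 x -69.38 z 148.28 fy -6.6 fx -3.9 fz 4.6
17.4833 10.953588659559003
```

View pics/w8.png

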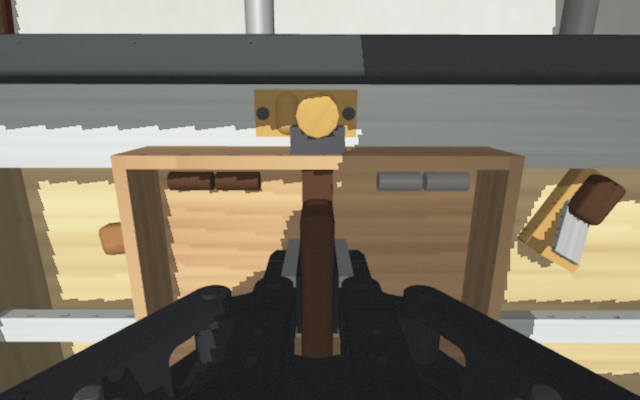

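The ridge crest is passed: the force flipped sign at y ≈ −29.5 and now pulls onward. The strike centre (column 306) is 11 px, or 5 mm, to the right of the ball. I'll continue in fine steps.

```bash
python3 - <<'E'
from h import *; from workcell import *
ch=[625.0,-10.4,-.147]; c,s=np.cos(ch[2]),np.sin(ch[2]); dy=np.array([-s,c,0]);dx=np.array([c,s,0])
p=np.array(read_tcp_pos()); p0=c2w(ch,[-69.43,83.65,p[2]])[0]
def rep(t):
    wait(.15)
    f=np.mean([np.array(read_ft_force()) for _ in range(3)],0); q=w2c(ch,read_tcp_pos())[0]; print(t,"y",q[1].round(2),"fy",(f@dy).round(2),"fx",(f@dx).round(1),"fz",f[2].round(1))
rep(117)
for s_ in (119,120,121,122,123,124,125):
    move_l((p0-dy*s_).tolist(),20); rep(s_)
print(read_time(),read_width()); cv2.imwrite("pics/w9.png",capture("wrist"))
E
```

```text
117 y -34.3 fy -4.1 fx -2.7 fz 3.6
119 y -36.37 fy -5.86 fx -4.0 fz 4.8
120 y -36.89 fy -5.18 fx -3.3 fz 4.6
121 y -37.7 fy -3.92 fx -2.1 fz 3.5
122 y -38.7 fy -4.85 fx -3.3 fz 3.7
123 y -39.25 fy -1.77 fx -2.0 fz 3.0
124 y -39.78 fy 5.18 fx -0.9 fz 2.5
125 y -40.17 fy 7.67 fx -0.6 fz 3.5
20.4833 11.582340176259777
```

View pics/w9.png

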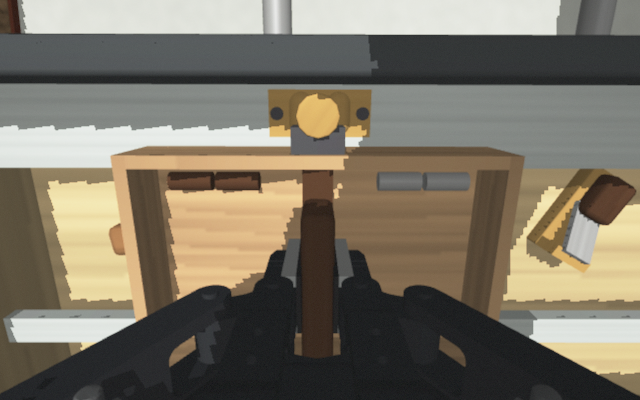

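The force crosses zero at y ≈ −39.4. The picture agrees: the strike centre is at column 319.5 and the ball at 318, so I am about 0.8 mm past. I'll settle back to the centre and check.

```bash
python3 - <<'E'
from h import *; from workcell import *
ch=[625.0,-10.4,-.147]; c,s=np.cos(ch[2]),np.sin(ch[2]); dy=np.array([-s,c,0]);dx=np.array([c,s,0])
p=np.array(read_tcp_pos()); p0=c2w(ch,[-69.43,83.65,p[2]])[0]
move_l((p0-dy*123.2).tolist(),15)
for i in range(3):
    wait(.3); f=np.array(read_ft_force()); q=w2c(ch,read_tcp_pos())[0]; print("y",q[1].round(2),"x",q[0].round(2),"fy",(f@dy).round(2),"fx",(f@dx).round(1),"w",read_width())
cv2.imwrite("pics/w10.png",capture("wrist")); t=capture("top"); cv2.imwrite("pics/t10.png",cv2.resize(t[95:250,220:400],None,fx=3.8,fy=3.8,interpolation=cv2.INTER_CUBIC))
print(read_time())
E
```

```text
y -39.52 x -69.4 fy 4.09 fx -0.3 w 11.103352867460107
y -39.51 x -69.41 fy 4.57 fx -0.4 w 11.010334253274646
y -39.53 x -69.41 fy 3.62 fx -0.6 w 11.211689896439456
21.8
```

View pics/w10.png

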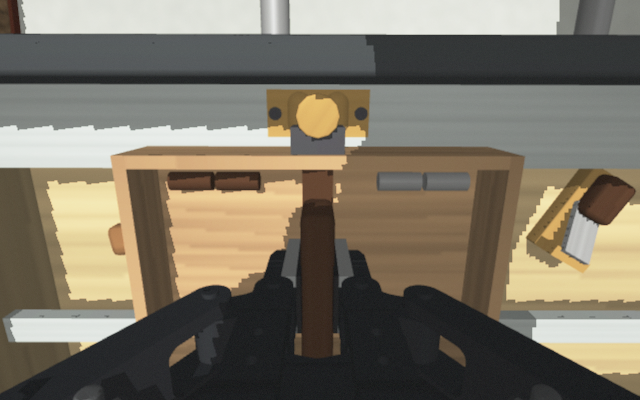

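View pics/t10.png

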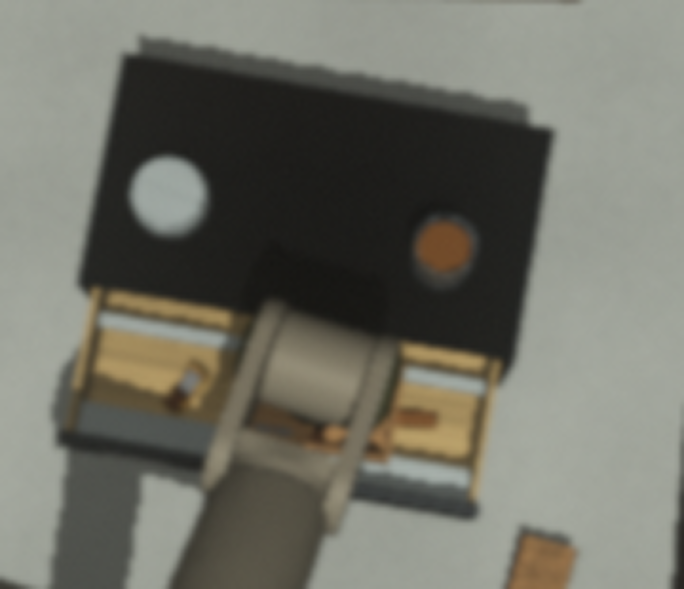

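```bash
python3 - <<'E'
from h import *; from workcell import *
ch=[625.0,-10.4,-.147]; c,s=np.cos(ch[2]),np.sin(ch[2]); dy=np.array([-s,c,0]);dx=np.array([c,s,0])
p=np.array(read_tcp_pos()); p0=c2w(ch,[-69.43,83.65,p[2]])[0]
move_l((p0-dy*122.8).tolist(),15); wait(.4)
f=np.array(read_ft_force()); q=w2c(ch,read_tcp_pos())[0]; print("y",q[1].round(2),"fy",(f@dy).round(2),"w",read_width(),read_time())
a,b=cv2.imread("pics/w8.png"),capture("wrist")
t5=dict(np.load("w5.npz"));
im=b.astype(int).sum(2)//3
for r in (105,120): print(im[r,262:276].tolist(),im[r,362:376].tolist())
sign_off()
E
```

```text
y -39.39 fy -0.88 w 11.102098918945426 22.45
[134, 135, 135, 134, 121, 100, 99, 96, 98, 97, 97, 96, 98, 97] [96, 97, 98, 96, 95, 98, 103, 126, 137, 136, 137, 136, 137, 137]
[133, 132, 132, 132, 127, 109, 97, 97, 97, 98, 93, 88, 83, 84] [86, 96, 100, 100, 99, 98, 116, 129, 132, 132, 131, 131, 133, 131]
the job is handed in; nothing more can be done
```

The top drawer is open to its end stop, and the till is held over the strike with its ball in the groove. The job was handed in at 22.5 s with the arm still gripping.

- **Drawer:** I pulled it by its handle until it would not move further while the pull force kept rising. It travelled 144.5 mm rather than 150, which I take to mean it started a few mm open. The handle then measured about 198 mm in front of the chest's origin. That isn't an independent check, because I had set the chest's position from the pulled-out handle.
- **Till:** I slid it about 123 mm to the right by its grip. The ridge resisted with about 5 N, the push reversed past the crest, and the force crossed zero at y ≈ −39.4 mm in the chest frame.
- **Last checks:** The till is at y = −39.39 mm, and the camera put the groove at −39.4 mm. In the last wrist picture the strike and the ball were centred on the same column, to within 1 px. The remaining force along the rail is −0.9 N, and the grip is still closed at 11.1 mm.
- **Other items:** I touched nothing else. The tin, jar, sanding block and knife looked unmoved in the pictures. I did not recheck the bottle, mallet or fingerboard at the end.

No check failed. The only disagreement was the 5.5 mm in the drawer's travel.

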